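# Show the recorder from the counter display case

### The job

A customer wants to see the recorder lying in the clear counter display case. Slide the case's top panel fully open, tilt the recorder and draw it end first through the opening without forcing it against the case, and finish while still holding it up in the gripper, all of it at least a hand's breadth (80 mm) above the case, with the panel left open. Leave the drumstick and everything else in the case and on the counter where they are.

Things in the scene. Friction and masses are not known exactly. Their poses are not given: they have to be found in the camera images.
- case: Fixed counter display case, clear walls, aluminium edges, black base: 310 (its x) x 480 (its y) x 158 mm high; position and yaw vary. Origin: centre of its underside; x to its rear, y along its length, z up. Inner floor at z = 20 mm, inside 300 x 470 mm. Two clear panels cover its top: a fixed one over the +y half, a sliding one over the -y half
- opening (a point): Centre of the free opening left when the sliding panel is fully open, at the height of the rim (case y = -121, z = 158 mm). The opening is 218 mm long (case y = -230 to -12 mm) and 290 mm wide (case x). The rails along both long sides reach z = 158 mm, the end rail at the -y end z = 146 mm
- fixed_edge (a point): Middle of the lower edge of the fixed panel, where the opening ends (case y = -8, z = 140 mm). The fixed panel runs from here to the +y end of the case and is 5 mm thick; the opened sliding panel lies over it, its edge at case y = -12, z = 147 to 152 mm
- saddle_beak (a point): Middle of the top of one of two equal rubber saddles (case y = -150, z = 34 mm): a bar 150 mm long across x, 14 mm wide, 14 mm above the floor. Two instruments lie on the saddles along y, in lanes at case x = -45 and +45 mm, between ears 6 mm wide and 10 mm tall, 17.5 mm either side of the lane. Which lane holds the recorder varies
- saddle_foot (a point): Middle of the top of the other saddle, under the fixed panel (case y = +90, z = 34 mm)
- lid (a joint): Travel in m of the sliding top panel along the case's +y: 0 = closed, 0.213 = fully open against its stop, where it lies over the fixed panel. It starts closed or up to 40 mm open. It slides stiffly (about 2 N) and stays where it is left
- lid_pull (a point): Centre of the top face of the black pull on the sliding panel: an upright block 50 mm (case x) x 16 mm (case y) x 22 mm tall, at the panel's middle. The panel's top face is 22 mm below this point (z = 152 mm), the point itself at z = 174 mm and case y = -106.5 mm when closed
- recorder: Ivory plastic recorder (wind instrument), 330 mm long, about 90 to 140 g, lying along y in one lane, longer than the opening: beak under the sliding panel, foot under the fixed one, mid-length at case y = -42 to -18 mm. Origin: underside of the barrel at mid-length; y runs from beak to foot (as the case's y), z up; its axis is 12.5 mm above the origin. It balances near mid-length
- recorder_head (a point): Beak end of the recorder, on its axis. Along the axis from here: beak widening over 24 mm, plain round barrel 25 mm in diameter from 24 to 122 mm, ring of 29 mm diameter from 124 to 136 mm, slimmer middle (22 to 21 mm) from 138 to 245 mm, ring of 29 mm from 247 to 257 mm, foot of 25 mm widening to a 28 mm bell at 330 mm
- recorder_foot (a point): Foot (bell) end of the recorder, on its axis
- drumstick: Plain wooden drumstick, 330 mm long, 15 mm in diameter with a small bead tip, lying along y in the other lane of the case. Origin: underside at mid-length. Leave it
- harmonica: Harmonica, 26 x 102 x 20 mm, on the case floor at the front under the fixed panel. Origin: centre of underside. Leave it
- castanets: Pair of dark wooden castanets, 56 mm in diameter, 20 mm high, on the case floor at the rear under the fixed panel. Origin: centre of underside. Leave them
- doll_carton: Window carton with a doll, 100 x 150 x 185 mm, upright on the counter to the left. Origin: centre of underside. Leave it
- tambourine: Tambourine hoop, 175 mm in diameter, 40 mm high, flat on the counter to the right. Origin: centre of underside. Leave it

How it is judged:
By the outcome, as a careful person would: the job done as asked, in the order asked, and still so for the second after the job is handed in, while the arm keeps its last pose, push and grip.
It also fails if it takes over 53 s, if anything falls off the work surface, if the arm or the gripper's body presses on something with over 40 N, if the wrist force passes 120 N, or if a joint passes its speed limit or range.

### The arm

A 6-joint arm with a two-finger parallel gripper is mounted at the origin on the work surface. World frame = base frame: x ahead of the robot, y to its left, z up, the work surface at z = 0. Lengths are in m, angles in rad, forces in N, time in s.
With the tool pointing down it reaches from about 0.325 to 0.775 m from the base axis. Payload 9.3 kg.
Tool frame: the origin (TCP) lies on the centre line of the jaws, within the pads' length; the fingertips stand 14 mm ahead of it and the grasp point (between the pads) lies 5 mm behind it (ctrl.nose_length is the distance from the TCP to the fingertips, in m); z points along the fingers, y is the line along which they close (so a half turn about z gives the same grasp; the last joint's range is limited). The gripper opens to 85 mm and grips with 20 to 120 N. Pads are 22 mm wide; open, the fingers measure 114 mm over their backs; the gripper's body (76 mm by 85 mm) begins 54 mm behind the grasp point. The pads swing forward as they close: fully open they stand 13 mm farther back than shut.
Start: joints at [-1.427, 0.259, 0.021, 1.334, 0, 1.418], TCP at [0.161, -0.526, 0.245] pointing down, gripper open.
Joint ranges: [-3.04, 3.04], [-0.91, 1.82], [-1.04, 1.36], [-1.92, 1.95], [-1.52, 1.45], [-3.14, 3.14]. Speed limits (rad/s): [2.22, 2.22, 2.79, 3.14, 3.14, 3.14].

### API

Orientations are given as a unit quaternion [x, y, z, w].
In Python, from rig import ctrl, kin, eyes, hand_in, telemetry gives the robot as it stands. The module is installed in compiled form; this text tells all that it offers. Calls block until the motion is done:
- ctrl.move_to(position, orientation): joint-space move of the TCP to a pose.
- ctrl.move_l(position, max_speed=0.15, orientation=None, max_force=None): straight line of the TCP; orientation=None keeps the orientation; max_speed is the mean speed in m/s. With max_force (N) it stops when the force on the tool has changed by that much, and returns True; else False.
- ctrl.movej(angles): joint-space move.
- ctrl.gripper_to(opening, effort=None): finger opening in m; effort is the grip in N (None keeps the last); returns when the fingers have stopped.
- ctrl.pause(seconds).
- kin.ik(position, orientation): joint angles nearest the present ones, or None.
- eyes.camera(name): name is "scene" or "side" or "wrist"; returns a dict with "frame" (420x560x3 uint8, red, green, blue), "intrinsics" (3x3 intrinsics, pixels), "xyz" and "attitude" of the camera in the world. Camera axes: x right, y up, looking along -z (the intrinsics and any distortion apply to the point x, -y, -z); pixel columns grow to the right and rows downward; lengths in m; the calibration is good to about 2 mm. A picture is of the moment at which its call begins. There is no depth.
A pose or a line that the arm cannot do raises ctrl.PlanningError and nothing moves.
- hand_in(): hands the job in; it is judged then, once.
Readings, each from a call of its own:
- telemetry.read_time_s(): time.
- telemetry.read_q(): joint angles.
- telemetry.read_dq(): joint speeds.
- telemetry.read_joint_efforts(): joint torques, N m.
- telemetry.read_position(): TCP position.
- telemetry.read_orientation(): TCP orientation.
- telemetry.read_contact_force(): force on the tool from outside, world axes, zero at the start.
- telemetry.read_wrist_torque(): the same for the moment, N m.
- telemetry.read_grip_width(): finger opening in m.
- telemetry.read_gripper_force(): force on a finger pad.
Only numpy, scipy, OpenCV 4.12 (cv2) and the standard library are available. Lean on these libraries where they do the work, as an engineer would, in place of code of your own. Each camera call takes 0.05 s, during which the arm holds its last target. There are 200 camera calls.

## Working session

There is one attempt and no reset: what is moved stays moved. The work goes in short steps, each a Python script; the robot and the scene stay as the last script left them, time stands still between calls to the robot, and variables do not carry over. Pictures are saved under pics/ and viewed, at most 10 in all, crops included, and the job is handed in when it is done.

```bash
mkdir -p pics
cat > h.py <<'E'
import numpy as np, cv2
from rig import ctrl, kin, eyes, hand_in, telemetry
def snap(n,f):
    c=eyes.camera(n); cv2.imwrite(f'pics/{f}.png',c['frame'][:,:,::-1]); return c
E
python3 - <<'E'
from h import *
import pickle
cs={n:snap(n,n+'0') for n in('scene','side')}
pickle.dump(cs,open('c0.pkl','wb'))
for n,c in cs.items(): print(n,[k for k in c],c['intrinsics'],c['xyz'],c['attitude'])
print(telemetry.read_orientation(),telemetry.read_time_s())
a=np.hstack([cs['scene']['frame'],cs['side']['frame']])
E
```

```text
scene ['frame', 'intrinsics', 'xyz', 'attitude'] [[389.65845811   0.         277.58240011]
 [  0.         389.65845811 213.59261925]
 [  0.           0.           1.        ]] [1.24751465 0.17849168 1.2573368 ] [0.1714678  0.21857785 0.76797012 0.5771    ]
side ['frame', 'intrinsics', 'xyz', 'attitude'] [[469.22624593   0.         270.11134489]
 [  0.         469.22624593 205.68434183]
 [  0.           0.           1.        ]] [ 0.48050719 -0.58062498  1.26138164] [ 0.23444767 -0.01483226 -0.06552148  0.96980474]
[ 9.89009867e-01  1.47848421e-01  7.50145089e-06 -5.72818161e-04] 0.1
```

View pics/scene0.png

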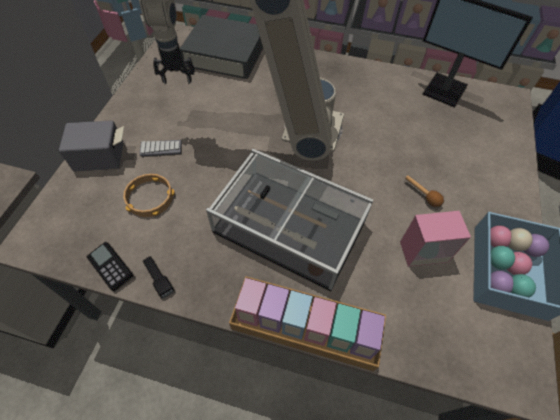

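View pics/side0.png

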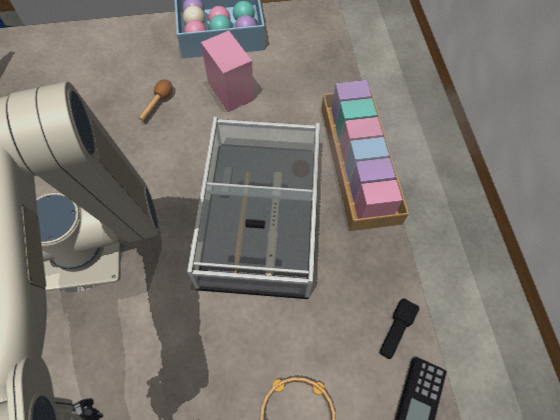

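Scene: the case is in the middle, with the recorder (ivory, wide) in the far lane (+x). The side view shows the pull at about (255,223), the recorder at about (273,225) and the drumstick at about (242,225). I'll enlarge the side view for the corners.

Run:
```python
import cv2
a=cv2.imread('pics/side0.png')[105:305,180:335]
a=cv2.convertScaleAbs(a,alpha=1.6,beta=10)
cv2.imwrite('pics/sidecrop.png',cv2.resize(a[:, :],None,fx=3,fy=3,interpolation=cv2.INTER_CUBIC)[:600])
b=cv2.imread('pics/scene0.png')[145:285,200:380]
cv2.imwrite('pics/scenecrop.png',cv2.resize(cv2.convertScaleAbs(b,alpha=1.5,beta=10),None,fx=4,fy=4,interpolation=cv2.INTER_CUBIC))
```

```text
(no output)
```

View pics/sidecrop.png

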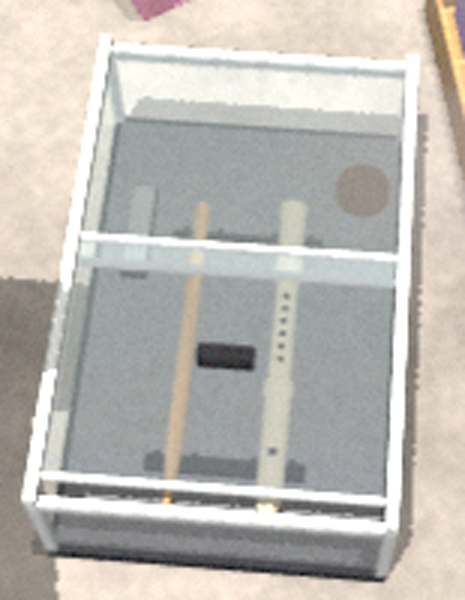

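View pics/scenecrop.png

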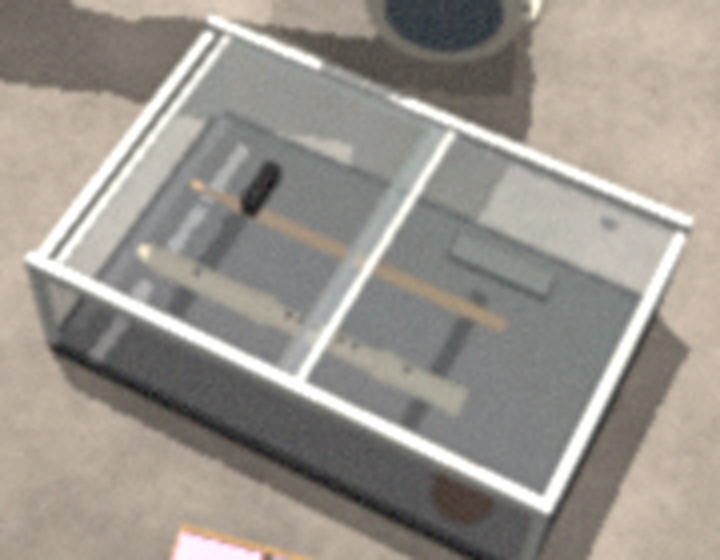

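Both crops are clear. Rim corners, side crop: (105,40), (417,60), (395,522), (28,498). Scene crop: (212,20), (690,222), (548,507), (30,258). Next: case pose, lid travel and recorder ends.

```bash
cat >> h.py <<'E'
from scipy.spatial.transform import Rotation as R
def ray(c,uv):
    K=c['intrinsics']; d=np.array([(uv[0]-K[0,2])/K[0,0],-(uv[1]-K[1,2])/K[1,1],-1.])
    return np.array(c['xyz']),R.from_quat(c['attitude']).apply(d)
def onz(c,uv,z):
    o,d=ray(c,uv); return o+d*(z-o[2])/d[2]
E
python3 - <<'E'
from h import *
import pickle
cs=pickle.load(open('c0.pkl','rb'))
S=lambda u,v:(180+(u+.5)/3-.5,105+(v+.5)/3-.5)
C=lambda u,v:(200+(u+.5)/4-.5,145+(v+.5)/4-.5)
M=np.array([[-155,-240],[-155,240],[155,240],[155,-240]])/1000
ps=np.array([onz(cs['side'],S(*p),.158) for p in [(28,498),(105,40),(417,60),(395,522)]])[:,:2]
pc=np.array([onz(cs['scene'],C(*p),.158) for p in [(212,20),(690,222),(548,507),(30,258)]])[:,:2]
def fit(P):
    m=np.vstack([M]*(len(P)//4)); c=P.mean(0); H=m.T@(P-c); a=np.arctan2(H[0,1]-H[1,0],H[0,0]+H[1,1])
    r=np.array([[np.cos(a),-np.sin(a)],[np.sin(a),np.cos(a)]]); return c,a,r,np.round(((P-c)@r-m)*1000,1)
for P in(ps,pc,np.vstack([ps,pc])):
    c,a,r,e=fit(P); print(c.round(4),np.degrees(a).round(2),e.tolist())
loc=lambda p:(np.r_[(p[:2]-c)@r,p[2]]*1000).round(1)
for n,cam,T,pts in(('side','side',S,dict(pulltop=(226,350,.174),stripe_lid=(215,489,.149),fixededge=(240,248,.142),head=(267,509,.0465),foot=(293,201,.0465),rmid=(280,360,.0465))),
  ('scene','scene',C,dict(pulltop=(265,180,.174),head=(143,251,.0465),foot=(460,398,.0465)))):
    for k,(u,v,z) in pts.items(): print(n,k,loc(onz(cs[cam],T(u,v),z)))
np.savez('case.npz',c=c,a=a,r=r)
E
```

```text
[0.5301 0.0275] -12.33 [[3.5, 4.0], [3.6, -5.9], [-2.4, -5.8], [-4.7, 7.7]]
[0.5301 0.0314] -12.33 [[4.8, 4.0], [4.5, -3.3], [-5.0, -3.9], [-4.3, 3.2]]
[0.5301 0.0294] -12.33 [[3.9, 2.1], [4.1, -7.8], [-2.0, -7.7], [-4.3, 5.8], [4.4, 5.9], [4.0, -1.4], [-5.4, -2.0], [-4.7, 5.1]]
side pulltop [ -0.3 -98.3 174. ]
side stripe_lid [   0.9 -214.6  149. ]
side fixededge [  0.2  20.  142. ]
side head [  42.1 -193.6   46.5]
side foot [ 41.6 131.8  46.5]
side rmid [ 42.3 -45.1  46.5]
scene pulltop [ -4.7 -95.7 174. ]
scene head [  41.  -201.8   46.5]
scene foot [ 38.9 122.3  46.5]
```

Lid travel is about 9 mm (pull, lid front edge and lid rear edge agree). The recorder is in the +x lane, with its head at about y=-198 and foot at about +127. Next I'll check IK for the whole plan before moving.

```bash
cat >> h.py <<'E'
k=np.load('case.npz') ; CC,A=k['c'].copy(),float(k['a'])
def W(p): # case -> world
    return R.from_euler('z',A).apply(p)+np.r_[CC,0]
def Q(lean,sgn=1): # tool z=(0,sin lean,-cos lean) in case frame, tool y along +-case x
    z=np.array([0,np.sin(lean),-np.cos(lean)]); y=np.array([sgn,0,0.]); x=np.cross(y,z)
    return (R.from_euler('z',A)*R.from_matrix(np.c_[x,y,z])).as_quat()
def rec(foot,th,phi,s,x,d=.002):
    """TCP pose holding recorder at s from head; foot=(y,z) case frame, angles in deg"""
    t=np.radians(th); l=np.radians(phi-th)
    p=np.r_[x,foot[0]-(.330-s)*np.cos(t),foot[1]+(.330-s)*np.sin(t)]+d*np.r_[0,np.sin(l),-np.cos(l)]
    return W(p),l
E
cat > plan.py <<'E'
from h import *
def path(yf,zf=.0465):
    P=[((yf,zf),0),((yf,zf+.005),0)]
    P+=[((yf,z),t) for t,z in((8,.050),(16,.046),(23,.042),(29,.038))]
    c,s_=np.cos(np.radians(29)),np.sin(np.radians(29))
    P+=[((yf-L*c,.038+L*s_),29) for L in(.10,.20,.30)]
    P+=[((yf-.30*c,.33),29)]
    return P
E
python3 - <<'E'
from plan import *
for sgn in(1,-1):
    print(sgn)
    for y in(-.098,.108): 
        for z in (.168,.26): q=kin.ik(W([0,y,z]),Q(0,sgn)); print('lid',y,z,None if q is None else np.round(q,2))
    for phi in(25,15):
      for f,t in path(.127):
        p,l=rec(f,t,phi,.103,.043); q=kin.ik(p,Q(l,sgn)); print(phi,t,p.round(3),None if q is None else np.round(q,2))
E
```

```text
1
lid -0.098 0.168 [-0.29  0.23 -0.22  1.12  0.    1.49]
lid -0.098 0.26 [-0.29  0.19 -0.03  1.35  0.    1.49]
lid 0.108 0.168 [ 0.09  0.32 -0.08  1.16  0.    1.88]
lid 0.108 0.26 [0.09 0.29 0.1  1.38 0.   1.88]
25 0 [ 0.551 -0.077  0.045] [-0.5   0.46 -0.3   0.94  0.42  1.26]
25 0 [ 0.551 -0.077  0.05 ] [-0.5   0.45 -0.3   0.96  0.42  1.26]
25 8 [ 0.551 -0.075  0.08 ] [-0.43  0.39 -0.26  0.98  0.29  1.34]
25 16 [ 0.553 -0.069  0.107] [-0.35  0.35 -0.22  1.02  0.16  1.43]
25 23 [ 0.555 -0.06   0.129] [-0.28  0.33 -0.18  1.06  0.03  1.51]
25 29 [ 0.557 -0.05   0.146] [-0.2   0.33 -0.14  1.1  -0.07  1.58]
25 29 [ 0.538 -0.135  0.195] [-0.36  0.28 -0.07  1.2  -0.07  1.42]
25 29 [ 0.519 -0.221  0.243] [-0.52  0.27  0.04  1.31 -0.07  1.27]
25 29 [ 0.501 -0.306  0.291] [-0.66  0.3   0.19  1.43 -0.06  1.12]
25 29 [ 0.501 -0.306  0.438] [-0.66  0.35  0.64  1.83 -0.06  1.12]
15 0 [ 0.551 -0.077  0.045] [-0.42  0.42 -0.31  0.89  0.26  1.36]
15 0 [ 0.551 -0.077  0.05 ] [-0.42  0.41 -0.3   0.91  0.26  1.36]
15 8 [ 0.551 -0.075  0.08 ] [-0.35  0.37 -0.26  0.95  0.12  1.44]
15 16 [ 0.553 -0.069  0
[... 1298 characters left out ...]
66  0.35  0.64  1.83 -0.06 -2.02]
15 0 [ 0.551 -0.077  0.045] [-0.42  0.42 -0.31  0.89  0.26 -1.78]
15 0 [ 0.551 -0.077  0.05 ] [-0.42  0.41 -0.3   0.91  0.26 -1.78]
15 8 [ 0.551 -0.075  0.08 ] [-0.35  0.37 -0.26  0.95  0.12 -1.7 ]
15 16 [ 0.553 -0.069  0.107] [-0.27  0.35 -0.22  1.01 -0.02 -1.62]
15 23 [ 0.555 -0.06   0.129] [-0.19  0.34 -0.17  1.06 -0.14 -1.54]
15 29 [ 0.557 -0.05   0.146] [-0.12  0.35 -0.13  1.12 -0.24 -1.47]
15 29 [ 0.538 -0.136  0.195] [-0.28  0.29 -0.09  1.18 -0.24 -1.63]
15 29 [ 0.519 -0.221  0.243] [-0.43  0.26 -0.    1.25 -0.24 -1.79]
15 29 [ 0.501 -0.306  0.292] [-0.58  0.27  0.13  1.34 -0.23 -1.95]
15 29 [ 0.501 -0.306  0.438] [-0.58  0.3   0.55  1.73 -0.23 -1.95]
```

All reachable. I'll move above the pull and look with the wrist camera.

Run:
```python
from plan import *
import pickle
ctrl.move_to(W([0,-.098,.33]),Q(0)); ctrl.gripper_to(.07)
c=snap('wrist','wrist1'); pickle.dump(c,open('w1.pkl','wb'))
print(telemetry.read_time_s(),c['xyz'],c['intrinsics'][0,0],telemetry.read_position())
```

```text
2.55 [0.52567122 0.0075834  0.45796351] 363.24995443488234 [ 0.50916704 -0.06664586  0.3299563 ]
```

View pics/wrist1.png

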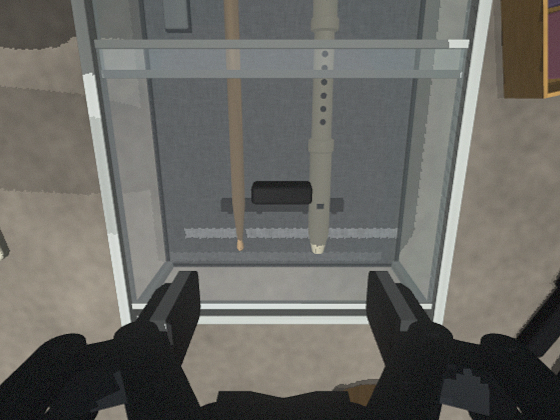

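Wrist view: pull top at u 253–311, v≈181–194. Recorder head tip at (317,253), barrel axis at about (320,165), ring at about (321,143). Fixed edge at v≈76, lid edges at v≈44 and 306, saddle ears at u 225 and 340, v≈205. Cross-checking these in the case frame.

Run:
```python
from h import *
import pickle
c=pickle.load(open('w1.pkl','rb'))
r=R.from_euler('z',A)
loc=lambda u,v,z:(r.inv().apply(onz(c,(u,v),z)-np.r_[CC,0])*1000).round(1)
for n,a in dict(pull_far=(282,181,.174),pull_L=(253,187,.174),pull_R=(311,187,.174),lidfar=(280,44,.150),lidnear=(280,306,.150),fixed=(280,77,.140),
  endrail=(280,320,.146),head=(317,253,.0465),barrelL=(309,165,.0465),barrelR=(332,165,.0465),barrelL2=(308,215,.0465),barrelR2=(329,215,.0465),ring=(321,143,.0465),stick=(239,200,.0415),
  saddleL=(221,205,.034),saddleR=(343,205,.034),railL=(91,130,.158),railR=(468,130,.158),floorL=(170,264,.02),floorR=(393,264,.02)).items(): print(n,loc(*a))
```

```text
pull_far [ -0.5 -86.3 174. ]
pull_L [-23.8 -91.2 174. ]
pull_R [ 22.7 -91.2 174. ]
lidfar [ -2.1  16.9 150. ]
lidnear [  -2.6 -215.4  150. ]
fixed [ -2.2  -6.6 140. ]
endrail [  -2.7 -233.8  146. ]
head [  42.2 -205.7   46.5]
barrelL [ 29.9 -96.4  46.5]
barrelR [ 56.2 -96.4  46.5]
barrelL2 [  30.  -156.4   46.5]
barrelR2 [  55.1 -156.4   46.5]
ring [ 42.8 -71.5  46.5]
stick [ -52.1 -139.3   41.5]
saddleL [ -75.2 -147.7   34. ]
saddleR [  73.3 -147.7   34. ]
railL [-155.1  -47.8  158. ]
railR [149.8 -47.8 158. ]
floorL [-149.4 -233.4   20. ]
floorR [ 145.9 -233.3   20. ]
```

The wrist view agrees with the known geometry to within about 2 mm, so I'll apply that correction. Lid travel is about 10 mm. The recorder has x=44.5, head y≈-204 and foot y≈+126. Now opening the lid.

```bash
cat >> h.py <<'E'
CC=CC+R.from_euler('z',A).apply([-.0015,.0018,0])[:2]
E
python3 - <<'E'
from h import *
import pickle
F=lambda:telemetry.read_contact_force().round(1) if hasattr(telemetry.read_contact_force(),'round') else telemetry.read_contact_force()
loc=lambda:(R.from_euler('z',A).inv().apply(np.array(telemetry.read_position())-np.r_[CC,0])*1000).round(1)
ctrl.move_l(W([0,-.096,.21]),.2,Q(0))
print(ctrl.move_l(W([0,-.096,.169]),.08,max_force=10),F())
ctrl.gripper_to(.03,30); print('w',telemetry.read_grip_width(),F())
print(ctrl.move_l(W([0,.114,.169]),.1,max_force=15),loc(),F())
ctrl.pause(.1); print(loc(),F())
c=snap('scene','scene2')
print(telemetry.read_time_s())
E
```

```text
False [ 0.6 -0.3  0.4]
w 0.04903201598673678 [-1.   0.7  6.3]
True [  0.5 109.8 169.8] [-0.4 -2.5  4.3]
[  0.5 109.7 169.8] [-1.3 -0.9  6.1]
6.35
```

Run:
```python
from h import *
import pickle
ctrl.gripper_to(.07)
p=np.array(telemetry.read_position()); ctrl.move_l(p+[0,0,.10],.2)
ctrl.move_to(W([.044,-.17,.33]),Q(0)); 
c=snap('wrist','wrist2'); pickle.dump(c,open('w2.pkl','wb'))
print(telemetry.read_time_s())
```

```text
8.5083
```

View pics/wrist2.png

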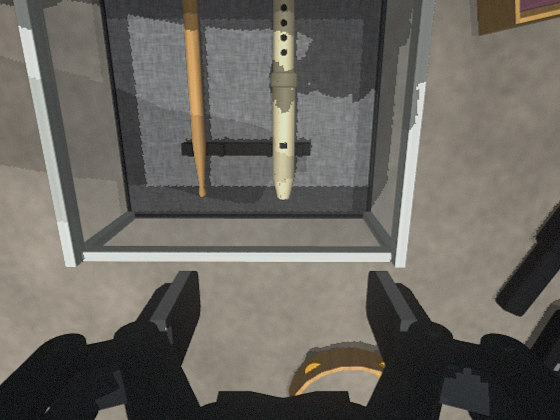

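Wrist view, opening clear: recorder head tip at (284,199), barrel u≈273–295 at v=110, ring v≈71–87, saddle v≈149. The lid edge is out of the frame, so I'll check it in the side view.

Run:
```python
from h import *
import pickle
c=pickle.load(open('w2.pkl','rb'))
r=R.from_euler('z',A)
loc=lambda u,v,z,c=c:(r.inv().apply(onz(c,(u,v),z)-np.r_[CC,0])*1000).round(1)
for n,a in dict(head=(284,199,.0465),bL=(273,110,.0465),bR=(295.5,110,.0465),ringa=(284,71,.0465),ringb=(284,87,.0465),saddle=(246,149,.034),top=(280,0,.15),railend=(240,257,.146)).items(): print(n,loc(*a))
s=eyes.camera('side'); pickle.dump(s,open('s2.pkl','wb'))
a=cv2.convertScaleAbs(s['frame'][105:305,180:335,::-1],alpha=1.5,beta=5)
cv2.imwrite('pics/side2.png',cv2.resize(a,None,fx=3,fy=3,interpolation=cv2.INTER_CUBIC))
```

```text
head [  45.1 -207.1   46.5]
bL [  32.9 -106.5   46.5]
bR [  57.4 -106.4   46.5]
ringa [ 44.8 -66.7  46.5]
ringb [ 44.8 -82.7  46.5]
saddle [   0.9 -150.5   34. ]
top [ 41.5 -23.6 150. ]
railend [   3.8 -235.9  146. ]
```

View pics/side2.png

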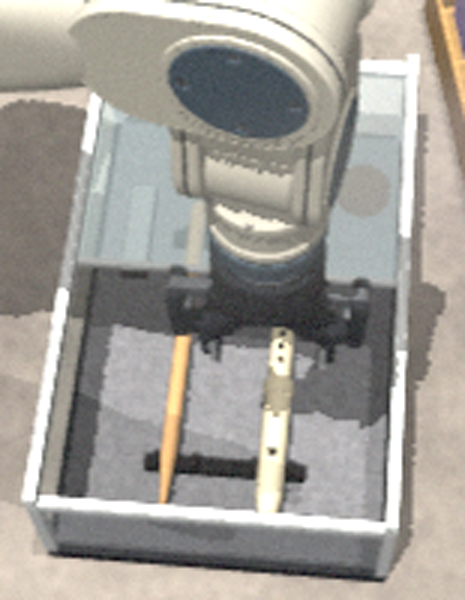

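The lid edge at crop v≈264 lies next to the fixed edge, so it looks fully open; I'll confirm numerically. Now gripping the recorder with the tool pre-leaned.

Run:
```python
from plan import *
import pickle
s=pickle.load(open('s2.pkl','rb')); r=R.from_euler('z',A)
for z in(.147,.152): print('lid edge',(r.inv().apply(onz(s,(180+110.5/3-.5,105+264.5/3-.5),z)-np.r_[CC,0])*1000).round(1))
F=lambda:np.round(telemetry.read_contact_force(),1)
p,l=rec((.125,.0465),0,25,.103,.0447,.001)
ax=r.apply([0,np.sin(l),-np.cos(l)])
ctrl.move_l(p-.16*ax,.15,Q(l)); ctrl.gripper_to(.05)
print(ctrl.move_l(p,.09,max_force=10),F())
b=telemetry.read_position()
ctrl.gripper_to(.015,70); print('w',telemetry.read_grip_width(),telemetry.read_gripper_force(),F(),np.round(np.array(b)-p,4))
snap('wrist','wrist3'); print(telemetry.read_time_s())
```

```text
lid edge [-113.4  -10.4  147. ]
lid edge [-112.5  -13.1  152. ]
False [-0.7 -0.2  0.2]
w 0.022958161528922914 68.45198035240173 [-2.5 -1.9  5.7] [ 0.0002 -0.0002  0.0004]
12.3083
```

View pics/wrist3.png

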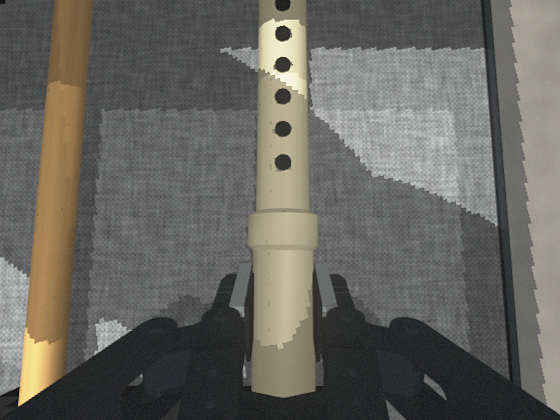

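The grip is centred on the barrel just behind the ring, which sits at (283,230), and the lid edge at y≈-12 is fully open. Now lift and tilt with force guarding.

Run:
```python
from plan import *
F=lambda:np.round(np.r_[telemetry.read_contact_force(),telemetry.read_wrist_torque()],2)
for f,t in path(.125)[1:6]:
    p,l=rec(f,t,25,.103,.0447,.001)
    hit=ctrl.move_l(p,.06,Q(l),max_force=12)
    print(t,hit,F(),round(telemetry.read_grip_width(),4))
    if hit: break
snap('scene','scene4'); a=eyes.camera('side')['frame'][60:320,140:400,::-1]; w=snap('wrist','wrist4')['frame'][:,:,::-1]
b=cv2.imread('pics/scene4.png')[120:290,190:380]
cv2.imwrite('pics/tilt.png',np.hstack([cv2.resize(b,(400,400)),cv2.resize(a,(400,400))]))
print(telemetry.read_time_s())
```

```text
0 False [ 0.98 -0.05 -1.53 -0.52  0.1  -0.  ] 0.0229
8 False [-0.78  1.05 -0.63 -0.35  0.06  0.03] 0.0228
16 False [-0.36  0.6  -2.09 -0.28  0.04  0.02] 0.0226
23 False [-0.53 -0.2  -1.2  -0.15  0.   -0.05] 0.0226
29 False [-0.16  0.44 -0.84 -0.03 -0.01 -0.03] 0.0227
15.0
```

View pics/tilt.png

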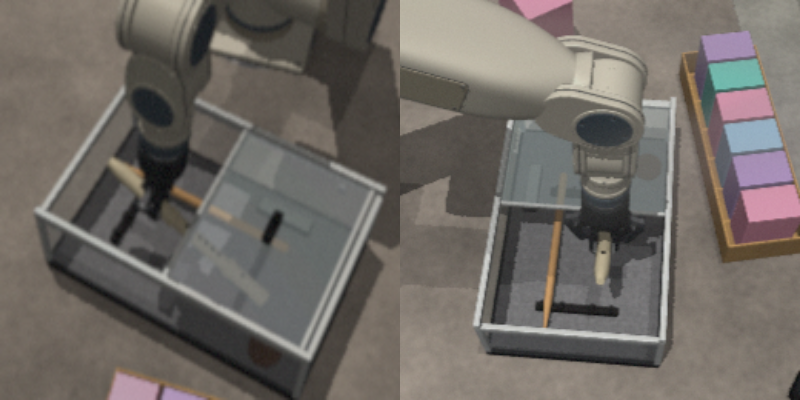

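Tilted to 29° with no contact: the force is only the weight, and the head stands above the rim clear of the drumstick. I'll check for slip in the hand numerically, then draw it out along its axis.

Run:
```python
from plan import *
a,b=cv2.imread('pics/wrist3.png',0),cv2.imread('pics/wrist4.png',0)
for n,(y0,y1,x0,x1) in dict(ring=(200,260,240,325),hole=(150,175,270,296)).items():
    t=a[y0:y1,x0:x1]; m=cv2.matchTemplate(b,t,cv2.TM_CCOEFF_NORMED); _,v,_,xy=cv2.minMaxLoc(m); print(n,round(v,2),xy[0]-x0,xy[1]-y0)
shift=abs(xy[1]-y0)
F=lambda:np.round(telemetry.read_contact_force(),2)
if shift<8:
  for i,(f,t) in enumerate(path(.125)[6:]):
    p,l=rec(f,t,25,.103,.0447,.001)
    hit=ctrl.move_l(p,(.08,.12,.15,.15)[i],Q(l),max_force=12)
    print(f,hit,F(),round(telemetry.read_grip_width(),4))
    if hit: break
c=eyes.camera('scene'); s=eyes.camera('side')
cv2.imwrite('pics/end.png',np.hstack([cv2.resize(c['frame'][40:340,90:390,::-1],(400,400)),cv2.resize(s['frame'][:,0:420,::-1],(400,400))]))
print(telemetry.read_time_s(),telemetry.read_position())
```

```text
ring 0.85 -1 111
hole 0.98 0 0
(np.float64(0.037538029286060426), np.float64(0.0864809620246337)) False [-0.53  0.2  -1.66] 0.0231
(np.float64(-0.04992394142787915), np.float64(0.1349619240492674)) False [-0.43 -0.   -1.7 ] 0.0225
(np.float64(-0.13738591214181872), np.float64(0.1834428860739011)) False [ 0.3   0.88 -1.44] 0.0226
(np.float64(-0.13738591214181872), 0.33) False [ 0.38 -0.45 -1.42] 0.0228
19.425 [ 0.50087524 -0.30610019  0.43833794]
```

View pics/end.png

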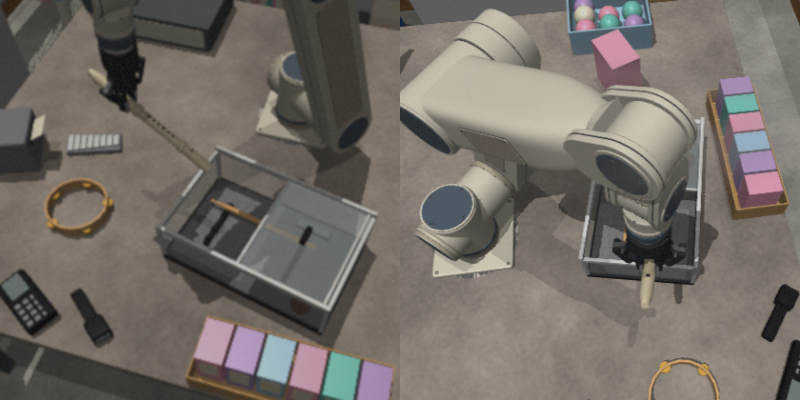

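Run:
```python
from plan import *
ctrl.pause(.5)
a=cv2.imread('pics/wrist3.png',0); b=cv2.cvtColor(snap('wrist','wrist5')['frame'],cv2.COLOR_RGB2GRAY)
_,v,_,xy=cv2.minMaxLoc(cv2.matchTemplate(b,a[150:175,270:296],cv2.TM_CCOEFF_NORMED)); print(v,xy)
print(telemetry.read_grip_width(),np.abs(telemetry.read_dq()).max(),telemetry.read_time_s())
if abs(xy[1]-150)<10 or abs((xy[1]-150)%33-16)>10: print(hand_in())
```

```text
0.9717797636985779 (270, 150)
0.022606314085017735 0.0019675337872491518 19.975
the job is handed in; nothing more can be done
None
```

Job handed in at about 20 s: the panel is fully open, and the recorder is held in the gripper at a 29° tilt with its lowest point about 140 mm or more above the case. The guarded moves met no contact beyond the recorder's own weight, and I moved nothing but the panel and the recorder.

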